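# Seat a mortar bar in the pulse-test head

### The job

Pick up the whole, long mortar bar and slide it lengthwise into the slot of the pulse-test head until it is fully home, butting against the transducer hidden inside, then let go of it and leave it lying there. Leave the short broken piece of bar where it is.

Things in the scene. Friction and masses are not known exactly. Their poses are not given: they have to be found in the camera images.
- bar_centre (a point): Centre of the whole mortar bar: plain grey, square, 160 mm long, 28 mm wide and high, about 0.27 kg, lying on the worktop (centre 14 mm up). x runs along the bar, z up; both ends are alike. Held 30 to 40 mm behind its middle (away from the end that goes in first), it leaves the fingers clear of the test head when home.
- slot_mouth (a point): Mouth of the pulse-test head, a low grey box 60 mm high fixed to the worktop. x points level into the slot, z up; 20 mm above the worktop, the height of the centre of a bar in the slot. Slot 36 mm wide, 36 high, floor 6 mm above the worktop. The first 22 mm are a funnel, 54 mm wide at the mouth. In front of the mouth the floor runs out 75 mm as a flat plate 100 mm wide, without walls.
- transducer_face (a point): Middle of the flat face of the fixed, rigid transducer hidden in the slot, which the bar's leading end must meet; 50 to 70 mm inside the mouth (differs from run to run). Same axes and height as slot_mouth. With the bar home its centre is 80 mm in front of this point and 90 to 110 mm of it stick out of the mouth.
- broken_bar_centre (a point): The broken piece of a bar, same grey mortar and 28 mm square, but only about 80 mm long, with one jagged end; this point is its middle, 14 mm up, x along it. It lies loose on the worktop beside the whole bar (the two may change places). Leave it alone.

How it is judged:
At the end, for the whole second after the job is handed in: The long bar lies at rest in the slot, its leading end within 10 mm of the transducer's face, its centre within 15 mm sideways and 10 mm in height of the slot's middle line, and in line with the slot within 0.2 rad (11 degrees) (x of bar_centre in the frame of transducer_face between -0.09 and -0.07 m and y of bar_centre in the frame of transducer_face between -0.015 and 0.015 m and z of bar_centre in the frame of transducer_face between -0.01 and 0.01 m and angle between the x axis of bar_centre and the x axis of transducer_face, either way round below 0.2 rad and linear speed of mortar_bar below 0.02 m/s); the robot touches nothing.
It fails at once if the broken piece is moved by more than 30 mm (distance of broken_bar_centre from where it was at the start of the episode above 0.03 m).
It also fails if it takes over 42 s, if anything falls off the work surface, if the arm or the gripper's body presses on something with over 40 N, if the wrist force passes 120 N, or if a joint passes its speed limit or range.

### The arm

A 6-joint arm with a two-finger parallel gripper is mounted at the origin on a cart in front of the work surface, level with it; the furniture and walls round the work are solid. World frame = base frame: x ahead of the robot, y to its left, z up, the work surface at z = 0. Lengths are in m, angles in rad, forces in N, time in s.
With the tool pointing down it reaches from about 0.3 to 0.875 m from the base axis. Payload 6.4 kg.
Tool frame: the origin (TCP) lies midway between the tips of the shut fingers; the grasp point (between the pads) lies 19 mm behind it (ctrl.tcp_to_grasp is the distance from the TCP to the grasp point, in m); z points along the fingers, y is the direction in which the jaws open and shut (so a half turn about z gives the same grasp; the last joint's range is limited). The gripper opens to 85 mm and grips with 20 to 120 N. Pads are 22 mm wide; open, the fingers measure 114 mm over their backs; the gripper's body (76 mm by 85 mm) begins 54 mm behind the grasp point. The pads swing forward as they close: fully open they stand 13 mm farther back than shut.
Start: joints at [-1.319, 0.181, 1.607, -0, 1.354, -0.206], TCP at [0.254, -0.516, 0.231] pointing down, gripper open.
Joint ranges: [-2.99, 2.99], [-0.89, 2.07], [0.3, 2.58], [-1.14, 4.28], [0, 2.63], [-3.12, 3.12]. Speed limits (rad/s): [2.57, 2.57, 3.01, 3.14, 3.14, 3.14].

### API

Orientations are given as a unit quaternion [w, x, y, z].
In Python, from bench import monitor, imaging, order, spotter, ctrl gives the robot as it stands.
- The arm moves only by the shell command python3 -m pendant 'ROWS'. ROWS is JSON, a list that holds one entry, the list of rows, each a list of 5 numbers: the shift along the world's x, y, z in mm, then the turn about the world's z in degrees, then the finger opening in mm, from 0 to 85.4. A call has 1 to 8 rows; each row shifts and turns the commanded pose from where the row before left it; what a row does not reach is not made up. A row lasts 1/8 s, in which the tool goes at most 62.5 mm and 10.7 degrees, less where a joint would pass 70% of its speed; a pose out of reach is approached as far as the arm can. A call with a gripper value outside its range is refused whole. The fingers move at their own pace and stop on an object; the grip force is fixed at half the most. Time passes only in rows, so rows that do not move let the fingers close. It gives the time, the measured TCP pose, the force and the opening at its end, in the units of the state.
- monitor.get_obs(): the state, without advancing time (a new reading comes with each control period).
- imaging.camera(name): name is "scene" or "top"; returns a dict with "img" (400x640x3 uint8, red, green, blue), "vfov" (degrees; the focal length in pixels is half the picture's height over the tangent of half this angle, whatever the lens; pixels are square), "cx", "cy" (the principal point, pixels), "origin" and "orientation" of the camera in the world. Camera axes: x right, y down, z forward; pixel columns grow to the right and rows downward; lengths in m; the calibration is good to about 2 mm. A picture is of the moment at which its call begins. There is no depth.
- order.hand_in(): hands the job in, once; it reports no verdict.
Trained networks look in the newest picture that a camera, given by its name, has taken for a name from the list of things; names that differ only in an ending like _2 or _b are one class to them, and where a whole thing is asked for, a point or a joint stands for the part that bears it (a point fixed in the world has none). Each returns a list of dicts, best first, with "confidence" (0 to 1); they miss things now and then, are a little off and sometimes report something else, mostly with a low value. They report only what shows in the picture. A call takes as long as a camera call.
- spotter.recognise(camera, thing): "at" ([x, y, z] in m, in the coordinates of the camera as it stood for that picture, good to about 4 mm: the middle of the surface that is visible of it).
- spotter.tip_of(camera, thing): "at" ([x, y, z] in m, in the coordinates of the camera as it stood for that picture, good to about 4 mm: a listed point, or the origin of a listed thing).
The state is a dict: "time_s": time; "q": joint angles; "dq": joint speeds; "joint_efforts": joint torques, N m; "eef_pos": TCP position; "eef_rot": TCP orientation; "wrist_force": force on the tool from outside, world axes, zero at the start; "torque": the same for the moment, N m; "opening": opening from 0.0 (shut) to 1.0 (fully open).
Only numpy, scipy, OpenCV 4.12 (cv2) and the standard library are available. Lean on these libraries where they do the work, as an engineer would, in place of code of your own. Each camera call takes 0.05 s, during which the arm holds its last target. There are 200 camera calls.

## Working session

There is one attempt and no reset: what is moved stays moved. The work goes in short steps, Python scripts to look and compute and a shell command to move; the robot and the scene stay as the last step left them, time stands still between calls to the robot, and variables do not carry over. Pictures are saved under pics/ and viewed, about 8 in all and at most 12, crops included, and the job is handed in when it is done.

```bash
mkdir -p pics
cat > h.py <<'E'
import numpy as np,cv2
from scipy.spatial.transform import Rotation as R
from bench import monitor, imaging, order, spotter, ctrl
def cam(n):
    c=imaging.camera(n); q=c["orientation"]
    c["R"]=R.from_quat([q[1],q[2],q[3],q[0]]).as_matrix(); c["o"]=np.array(c["origin"])
    c["f"]=200/np.tan(np.radians(c["vfov"])/2); return c
def world(c,p): return c["R"]@np.array(p)+c["o"]
def pix(c,p):
    v=c["R"].T@(np.array(p)-c["o"]); return v[:2]/v[2]*c["f"]+[c["cx"],c["cy"]]
def ray(c,u,v,z):
    d=c["R"]@np.array([(u-c["cx"])/c["f"],(v-c["cy"])/c["f"],1]); return c["o"]+d*(z-c["o"][2])/d[2]
E
python3 - <<'E'
from h import *
for n in("top","scene"):
    c=cam(n); cv2.imwrite(f"pics/{n}0.png",c["img"][...,::-1]); print(n,c["o"].round(3),c["f"],c["cx"],c["cy"],c["R"].round(3).tolist())
    for t in("bar_centre","broken_bar_centre","slot_mouth","transducer_face"):
        for r in spotter.tip_of(n,t)[:3]:
            w=world(c,r["at"]); print(t,w.round(3),pix(c,w).round(),round(r["confidence"],2),{k:v for k,v in r.items() if k not in("at","confidence")})
o=monitor.get_obs(); print(o["time_s"],o["eef_pos"],o["eef_rot"],ctrl.tcp_to_grasp)
E
```

```text
top [0.445 0.055 0.923] 383.4220795105916 315.9927203348488 196.2760090430749 [[0.004, -0.996, 0.088], [-1.0, -0.005, -0.005], [0.006, -0.088, -0.996]]
bar_centre [ 0.566 -0.189  0.017] [417. 180.] 0.87 {}
broken_bar_centre [ 0.436 -0.064  0.014] [364. 234.] 0.81 {}
slot_mouth [0.507 0.268 0.02 ] [224. 203.] 0.93 {}
scene [0.132 0.714 0.452] 383.629206441642 319.5388711003919 198.03054826131432 [[-0.863, -0.236, 0.446], [-0.504, 0.379, -0.776], [0.014, -0.895, -0.446]]
bar_centre [ 0.569 -0.192  0.019] [345. 178.] 0.85 {}
broken_bar_centre [ 0.439 -0.066  0.014] [369. 208.] 0.82 {}
slot_mouth [0.507 0.262 0.02 ] [264. 267.] 0.91 {}
0.5 [ 0.25416772 -0.51575622  0.23124987] [-3.36365959e-05  9.73907159e-01  2.26946787e-01 -5.02742759e-06] 0.0187
```

Run:
```python
import cv2
i=cv2.imread("pics/top0.png")[100:300,160:480]; cv2.imwrite("pics/top0c.png",cv2.resize(i,None,fx=2.5,fy=2.5,interpolation=cv2.INTER_CUBIC))
```

```text
(no output)
```

View pics/top0c.png

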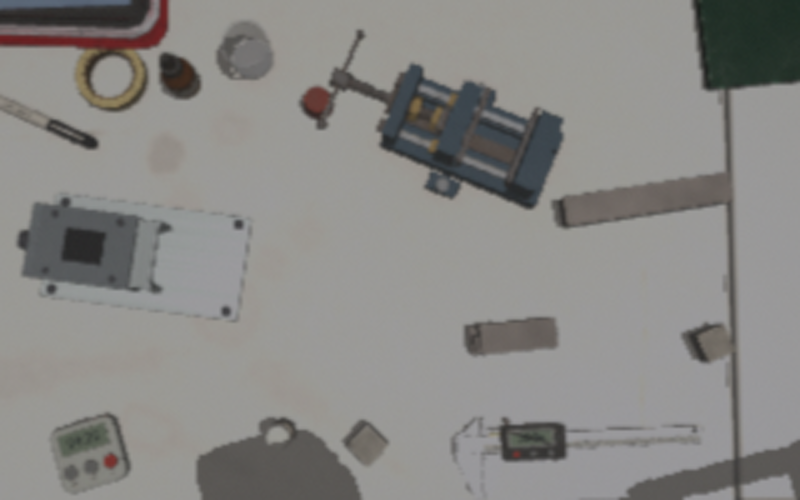

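View pics/scene0.png

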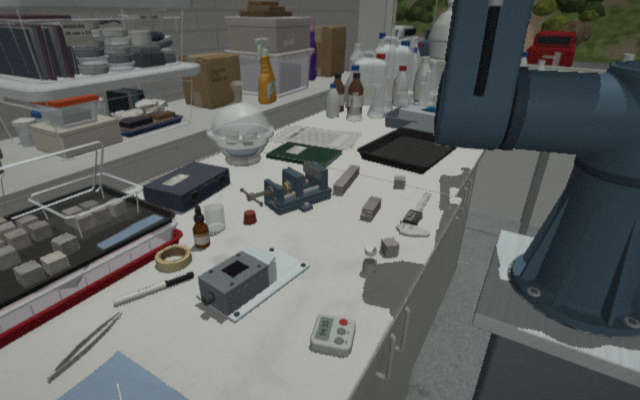

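Top view: the long bar runs from about (384,185) to (452,175) in full pixels, roughly 160 mm. The broken piece is at about (365,234). The head's mouth is at about (222,202) and opens toward −y, with the plate on that side. Next I'll measure the axes.

```bash
cat > m.py <<'E'
from h import *
c=cam("top")
g=c["img"].astype(int)
full=lambda x,y:(160+(x+.5)/2.5-.5,100+(y+.5)/2.5-.5)
# bar top face: segment near bar
s=cv2.cvtColor(c["img"],cv2.COLOR_RGB2GRAY); roi=s[165:198,376:462]
t,m=cv2.threshold(cv2.GaussianBlur(roi,(3,3),0),0,255,cv2.THRESH_BINARY_INV+cv2.THRESH_OTSU)
n,l,st,ce=cv2.connectedComponentsWithStats(m); print(t,st[1:].tolist())
k=1+np.argmax(st[1:,4]); yx=np.argwhere(l==k)[:,::-1].astype(np.float32)
r=cv2.minAreaRect(yx); b=cv2.boxPoints(r)+[376,165]; w=np.array([ray(c,*p,.028)[:2] for p in b]); print(b.round(1).tolist(),w.round(4).tolist(),"c",w.mean(0).round(4))
for a in range(2):
    d=w[a+1]-w[a]; print(np.linalg.norm(d).round(4),np.degrees(np.arctan2(d[1],d[0])).round(1))
P=[ray(c,*full(*p),.006)[:2] for p in((65,201),(238,224),(51,289),(226,311))]
for a,b2 in((1,0),(3,2)):
    d=P[a]-P[b2]; d=-d; print("plate",P[a].round(4),P[b2].round(4),np.degrees(np.arctan2(d[1],d[0])).round(1))
print("plate mid front",((P[1]+P[3])/2).round(4),"back",((P[0]+P[2])/2).round(4))
H=[ray(c,*full(*p),.06)[:2] for p in((37,204),(142,218),(24,275),(132,290))]
for a,b2 in((1,0),(3,2)):
    d=H[b2]-H[a]; print("box",H[a].round(4),H[b2].round(4),np.degrees(np.arctan2(d[1],d[0])).round(1))
print("front mid",((H[1]+H[3])/2).round(4),"back mid",((H[0]+H[2])/2).round(4))
E
python3 m.py
```

```text
126.0 [[0, 0, 6, 12, 41], [4, 0, 74, 33, 1022]]
[[380.0, 165.0], [453.0, 165.0], [453.0, 197.0], [380.0, 197.0]] [[0.599, -0.1004], [0.5999, -0.2733], [0.5239, -0.2712], [0.5231, -0.0996]] c [ 0.5615 -0.1861]
0.1729 -89.7
0.076 178.4
plate [0.5422 0.1974] [0.5636 0.3641] 82.7
plate [0.4587 0.2073] [0.4789 0.3746] 83.1
plate mid front [0.5004 0.2023] back [0.5213 0.3693]
box [0.5415 0.2759] [0.5538 0.3711] 82.6
box [0.4764 0.2831] [0.4894 0.3805] 82.4
front mid [0.509  0.2795] back mid [0.5216 0.3758]
```

```bash
python3 -c "
import cv2
i=cv2.imread('pics/top0.png')[165:240,160:270]; cv2.imwrite('pics/head.png',cv2.resize(i,None,fx=7,fy=7,interpolation=cv2.INTER_CUBIC))"
```

```text
(no output)
```

View pics/head.png

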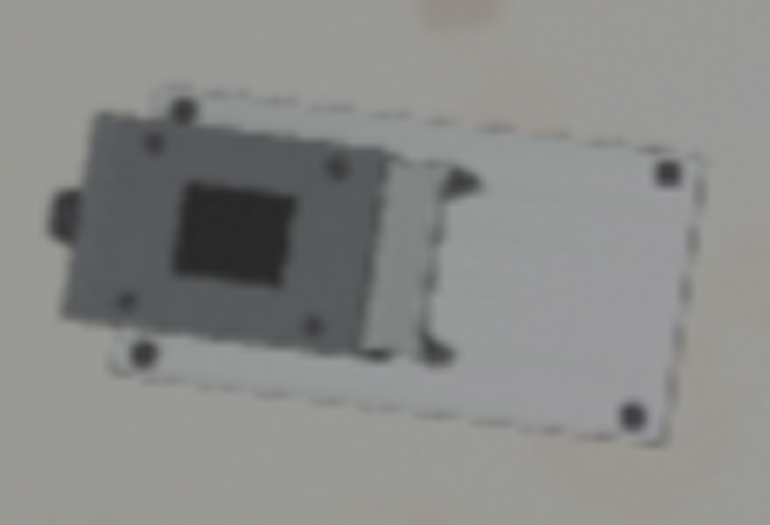

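Head crop: the box, the funnel and the plate screws all agree on a yaw of about 82.7° and a mid-line x ≈ 0.508 + 0.127·(y − 0.265). The vise spoiled the bar threshold, so I'll fit the bar from hand-read pixels and work out the moves.

Run:
```python
from h import *
c=cam("top")
full=lambda x,y:(160+(x+.5)/2.5-.5,100+(y+.5)/2.5-.5)
a,b=[ray(c,*full(*p),.028)[:2] for p in((566,212),(730,187))]
d=a-b; print(a,b,(a+b)/2,np.linalg.norm(d),np.degrees(np.arctan2(d[1],d[0])))
s=cv2.cvtColor(c["img"],cv2.COLOR_RGB2GRAY)
m=np.zeros_like(s); cv2.fillConvexPoly(m,np.array([pix(c,[*((a+b)/2+d/np.linalg.norm(d)*i*.1+np.array([d[1],-d[0]])/np.linalg.norm(d)*j*.028),.028]) for i,j in((1,1),(1,-1),(-1,-1),(-1,1))]).astype(np.int32),255)
v=s[m>0]; t,_=cv2.threshold(v,0,255,cv2.THRESH_OTSU); k=((s<t)&(m>0)).astype(np.uint8)
n,l,st,ce=cv2.connectedComponentsWithStats(k); j=1+np.argmax(st[1:,4])
q=np.argwhere(l==j)[:,::-1].astype(float); W=np.array([ray(c,*p,.02)[:2] for p in q]); u,sv,vt=np.linalg.svd(W-W.mean(0)); 
print(t,st[j],W.mean(0),np.degrees(np.arctan2(vt[0,1],vt[0,0])),np.ptp((W-W.mean(0))@vt.T,axis=0))
```

```text
[ 0.55267759 -0.1142655 ] [ 0.57719183 -0.26958105] [ 0.56493471 -0.19192328] 0.1572382534707913 98.96929103113752
126.0 [380 162  74  30 982] [ 0.56571403 -0.19288901] -80.75362649058526 [0.17787885 0.05744046]
```

```bash
python3 -m pendant '[[[40,36,0,9.1,85],[40,36,0,9.1,85],[40,36,0,9.1,85],[40,36,0,9.1,85],[40,37,0,9.1,85],[40,37,0,9.1,85],[40,36,0,9.1,85],[38,36,0,9.1,85]]]'; python3 -m pendant '[[[0,0,-20,0,85],[0,0,-40,0,85],[0,0,-40,0,85],[0,0,0,0,85],[0,0,0,0,85]]]'
```

```text
time_s: 1.6
eef_pos: [0.5735, -0.2244, 0.2314]
eef_rot: [0.0, 0.647, 0.762, -0.0]
wrist_force: [0.7, 0.2, 0.2]
opening: 0.997
time_s: 2.22
eef_pos: [0.5724, -0.2268, 0.1325]
eef_rot: [0.001, 0.65, 0.76, 0.0]
wrist_force: [0.6, 1.0, 1.2]
opening: 0.995
```

Run:
```python
from h import *
for n in("top","scene"):
    c=cam(n); x=pix(c,[.566,-.191,.014]).astype(int); i=c["img"][max(x[1]-60,0):x[1]+60,x[0]-80:x[0]+80,::-1]
    cv2.imwrite(f"pics/{n}1.png",cv2.resize(i,(640,480),interpolation=cv2.INTER_CUBIC))
    for r in spotter.tip_of(n,"bar_centre")[:2]: print(n,world(c,r["at"]).round(4),r["confidence"])
a,b=cv2.imread("pics/top1.png"),cv2.imread("pics/scene1.png"); cv2.imwrite("pics/j1.png",cv2.resize(np.hstack([a,b]),(800,300)))
```

```text
top [ 0.5658 -0.1875  0.0132] 0.98
scene [ 0.5668 -0.1932  0.0143] 0.72
```

View pics/j1.png

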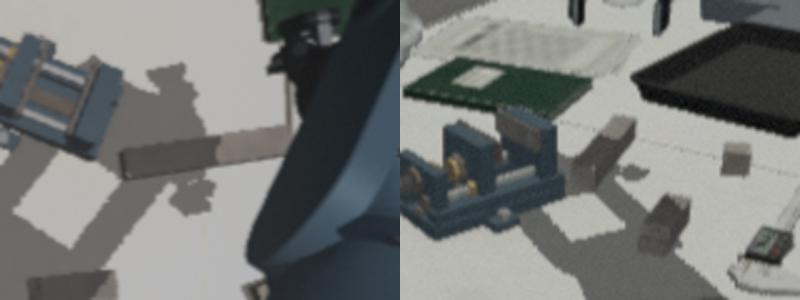

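The close look shows the bar clear of the vise, and both networks confirm its centre at about (0.566, −0.191). I'll descend and grip.

```bash
python3 -m pendant '[[[0,0,-50,0,85],[0,0,-45,0,85],[0,0,-25,0,85],[0,0,-10,0,85],[0,0,0,0,85],[0,0,0,0,40]]]'; python3 -m pendant '[[[0,0,0,0,20],[0,0,0,0,20],[0,0,0,0,20],[0,0,0,0,20],[0,0,0,0,20],[0,0,0,0,20]]]'
```

```text
time_s: 3.18
eef_pos: [0.5734, -0.2266, 0.0031]
eef_rot: [0.001, 0.649, 0.761, 0.0]
wrist_force: [0.1, -0.0, -0.4]
opening: 0.812
time_s: 3.92
eef_pos: [0.5728, -0.2262, 0.0023]
eef_rot: [0.001, 0.649, 0.761, 0.0]
wrist_force: [-1.9, 0.3, 4.7]
opening: 0.314
```

```bash
python3 -m pendant '[[[0,0,20,0,10],[0,0,50,0,10],[0,0,50,0,10],[0,0,0,0,10]]]'; python3 -m pendant '[[[-10,43,0,-2,10],[-10,43,0,-2,10],[-10,43,0,-2,10],[-10,43,0,-2,10],[-11,43,0,-2,10],[-11,44,0,-2,10],[-11,44,0,-2,10],[-11,44,0,-2,10]]]';  python3 -m pendant '[[[0,0,0,0,10],[0,0,0,0,10],[0,0,0,0,10]]]'
python3 - <<'E'
from h import *
for n in("top","scene"):
    c=cam(n); x=pix(c,[.5,.19,.08]).astype(int); i=c["img"][max(x[1]-75,0):x[1]+75,x[0]-100:x[0]+100,::-1]
    cv2.imwrite(f"pics/{n}2.png",cv2.resize(i,(640,480),interpolation=cv2.INTER_CUBIC))
    for t in("bar_centre","slot_mouth"):
        for r in spotter.tip_of(n,t)[:1]: print(n,t,world(c,r["at"]).round(4),r["confidence"])
a,b=cv2.imread("pics/top2.png"),cv2.imread("pics/scene2.png"); cv2.imwrite("pics/j2.png",cv2.resize(np.hstack([a,b]),(800,300)))
E
```

```text
time_s: 4.42
eef_pos: [0.5751, -0.2276, 0.1273]
eef_rot: [0.005, 0.649, 0.761, 0.001]
wrist_force: [0.8, -0.3, -3.3]
opening: 0.317
time_s: 5.42
eef_pos: [0.4863, 0.1225, 0.1202]
eef_rot: [-0.001, 0.749, 0.662, -0.001]
wrist_force: [0.7, -0.9, -2.2]
opening: 0.312
time_s: 5.8
eef_pos: [0.4882, 0.1202, 0.1209]
eef_rot: [-0.0, 0.749, 0.662, -0.0]
wrist_force: [-0.1, -0.5, -3.4]
opening: 0.315
top slot_mouth [ 0.4345 -0.0649  0.0103] 0.71
scene bar_centre [0.4943 0.1551 0.136 ] 0.65
scene slot_mouth [0.5083 0.2665 0.0207] 0.83
```

View pics/j2.png

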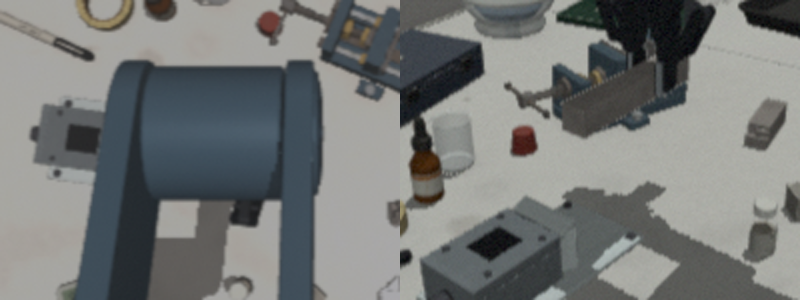

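The bar is held level, 30 mm short of the mouth and in line to within about 1 mm. I'll lower it to insertion height and check.

```bash
python3 -m pendant '[[[1,0,-45,0,10],[0,0,-40,0,10],[0,0,-18,0,10],[0,0,-6,0,10],[0,0,0,0,10],[0,0,0,0,10]]]'
python3 - <<'E'
from h import *
n="scene";c=cam(n); x=pix(c,[.5,.2,.04]).astype(int); i=c["img"][max(x[1]-75,0):x[1]+75,x[0]-100:x[0]+100,::-1]
cv2.imwrite(f"pics/{n}3.png",cv2.resize(i,(800,600),interpolation=cv2.INTER_CUBIC))
for t in("bar_centre","slot_mouth"):
        for r in spotter.tip_of(n,t)[:1]: print(n,t,world(c,r["at"]).round(4),r["confidence"])
E
```

```text
time_s: 6.85
eef_pos: [0.4902, 0.1212, 0.0134]
eef_rot: [0.001, 0.749, 0.663, 0.001]
wrist_force: [-0.2, -0.3, -2.8]
opening: 0.317
scene bar_centre [0.4962 0.1528 0.0278] 0.93
scene slot_mouth [0.5085 0.261  0.0166] 0.62
```

View pics/scene3.png

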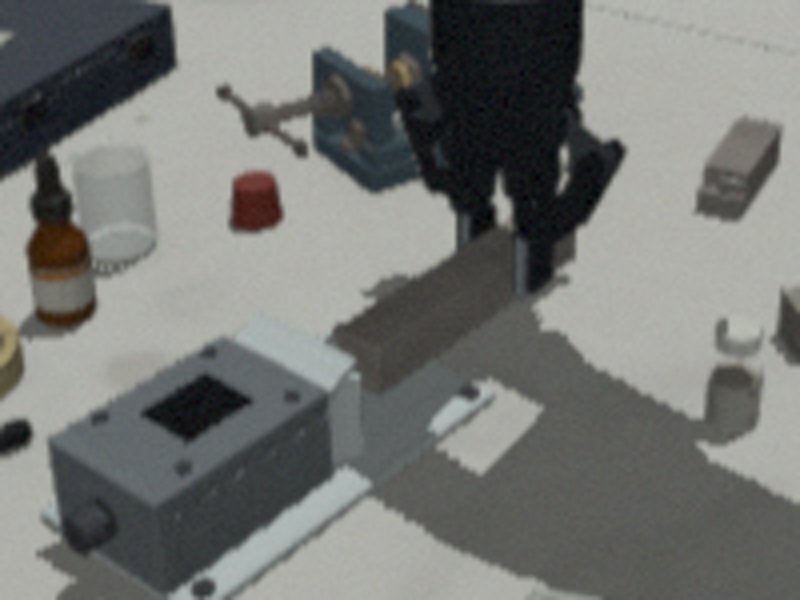

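Scene crop: the bar is level and lined up, with its leading end just short of the funnel at about crop (370,370). I'll insert it, watching the force.

```bash
python3 -m pendant '[[[1.3,10,-3,0,10],[1.3,10,0,0,10],[1.3,10,0,0,10],[1.3,10,0,0,10],[0,0,0,0,10]]]'; python3 -m pendant '[[[1.3,10,0,0,10],[1.3,10,0,0,10],[0.6,5,0,0,10],[0,0,0,0,10]]]'
```

```text
time_s: 7.62
eef_pos: [0.4944, 0.1621, 0.0093]
eef_rot: [0.0, 0.748, 0.663, 0.0]
wrist_force: [0.1, -0.2, -3.5]
opening: 0.315
time_s: 8.12
eef_pos: [0.4976, 0.1866, 0.0093]
eef_rot: [0.0, 0.749, 0.663, -0.0]
wrist_force: [-0.4, -1.2, -2.6]
opening: 0.317
```

```bash
for i in 1; do :; done; python3 -m pendant '[[[0.6,5,0,0,10],[0.6,5,0,0,10],[0,0,0,0,10]]]'; python3 -m pendant '[[[0.6,4,0,0,10],[0,0,0,0,10]]]'
```

```text
time_s: 8.5
eef_pos: [0.4988, 0.1965, 0.0093]
eef_rot: [0.0, 0.749, 0.663, 0.0]
wrist_force: [0.6, -0.3, -2.6]
opening: 0.312
time_s: 8.75
eef_pos: [0.4994, 0.2004, 0.0093]
eef_rot: [0.0, 0.749, 0.663, 0.0]
wrist_force: [0.5, -0.5, -2.8]
opening: 0.315
```

```bash
python3 -m pendant '[[[0.5,4,0,0,10],[0,0,0,0,10]]]'; python3 -m pendant '[[[0.5,4,0,0,10],[0,0,0,0,10]]]'; python3 -m pendant '[[[0.5,4,0,0,10],[0,0,0,0,10]]]'
```

```text
time_s: 9.0
eef_pos: [0.4999, 0.2044, 0.0093]
eef_rot: [0.0, 0.749, 0.663, 0.0]
wrist_force: [0.3, -0.2, -2.7]
opening: 0.318
time_s: 9.25
eef_pos: [0.5004, 0.2085, 0.0093]
eef_rot: [0.0, 0.749, 0.663, 0.0]
wrist_force: [-0.5, -0.3, -3.9]
opening: 0.32
time_s: 9.5
eef_pos: [0.5003, 0.2094, 0.0091]
eef_rot: [0.001, 0.749, 0.663, -0.002]
wrist_force: [-1.2, -16.0, 1.0]
opening: 0.312
```

```bash
python3 -m pendant '[[[0.3,2.5,0,0,10],[0,0,0,0,10]]]'
python3 - <<'E'
from h import *
n="scene";c=cam(n); x=pix(c,[.5,.22,.03]).astype(int); i=c["img"][max(x[1]-75,0):x[1]+75,x[0]-100:x[0]+100,::-1]
cv2.imwrite(f"pics/{n}4.png",cv2.resize(i,(800,600),interpolation=cv2.INTER_CUBIC))
for t in("bar_centre","slot_mouth"):
        for r in spotter.tip_of(n,t)[:1]: print(n,t,world(c,r["at"]).round(4),r["confidence"])
E
```

```text
time_s: 9.75
eef_pos: [0.5002, 0.2095, 0.0089]
eef_rot: [0.002, 0.749, 0.663, -0.004]
wrist_force: [-4.0, -27.6, 4.5]
opening: 0.314
scene bar_centre [0.5058 0.2444 0.022 ] 0.83
scene slot_mouth [0.5088 0.264  0.0186] 0.55
```

View pics/scene4.png

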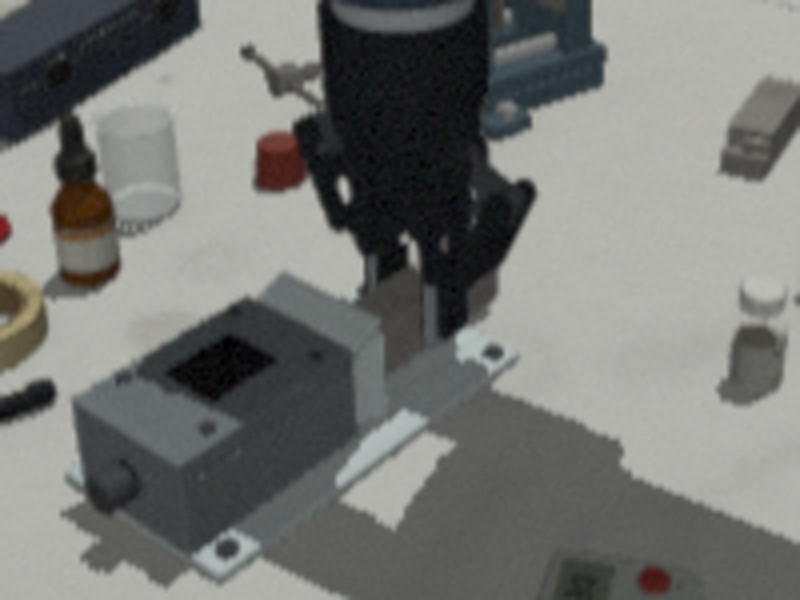

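The scene view shows the bar in the slot with the fingers clear of the head. The 27 N axial stop came with no further advance, at about 60 mm inside the mouth, which fits a bar that is home. I'll relax the push, set it down, release and lift.

```bash
python3 -m pendant '[[[-0.5,-4.5,0,0,10],[0,0,-1.5,0,10],[0,0,0,0,10]]]'; python3 -m pendant '[[[0,0,0,0,40],[0,0,0,0,60],[0,0,0,0,85],[0,0,0,0,85],[0,0,0,0,85],[0,0,0,0,85]]]';  python3 -m pendant '[[[0,0,20,0,85],[0,0,40,0,85],[0,0,50,0,85],[0,0,50,0,85],[0,-50,0,0,85],[0,-60,0,0,85],[0,-60,0,0,85],[0,-60,0,0,85]]]'; python3 -m pendant '[[[-10,-50,0,0,85],[-10,-50,0,0,85],[-10,-50,0,0,85],[0,0,0,0,85],[0,0,0,0,85]]]'
python3 - <<'E'
from h import *
for n in("top","scene"):
    c=cam(n); x=pix(c,[.5,.23,.03]).astype(int); i=c["img"][max(x[1]-60,0):x[1]+60,x[0]-60:x[0]+60,::-1]
    cv2.imwrite(f"pics/{n}5.png",cv2.resize(i,(400,400),interpolation=cv2.INTER_CUBIC))
    for t in("bar_centre","slot_mouth","broken_bar_centre"):
        for r in spotter.tip_of(n,t)[:1]: print(n,t,world(c,r["at"]).round(4),r["confidence"])
cv2.imwrite("pics/j5.png",np.hstack([cv2.imread("pics/top5.png"),cv2.imread("pics/scene5.png")]))
E
```

```text
time_s: 10.28
eef_pos: [0.5008, 0.2094, 0.0082]
eef_rot: [0.001, 0.749, 0.663, -0.001]
wrist_force: [-2.0, -9.1, 4.0]
opening: 0.319
time_s: 11.02
eef_pos: [0.5006, 0.2102, 0.0078]
eef_rot: [-0.0, 0.749, 0.663, -0.0]
wrist_force: [-0.2, -1.0, -0.3]
opening: 0.994
time_s: 12.02
eef_pos: [0.5005, -0.0216, 0.1681]
eef_rot: [0.0, 0.749, 0.663, 0.0]
wrist_force: [0.6, -0.1, 0.0]
opening: 0.994
time_s: 12.65
eef_pos: [0.4705, -0.1695, 0.1676]
eef_rot: [-0.0, 0.749, 0.662, 0.0]
wrist_force: [-0.1, 0.4, 0.5]
opening: 0.991
top bar_centre [0.5066 0.2474 0.0224] 0.76
top slot_mouth [0.5083 0.2665 0.0195] 0.62
top broken_bar_centre [ 0.4364 -0.0655  0.0061] 0.7
scene bar_centre [0.5051 0.2439 0.023 ] 0.97
scene slot_mouth [0.5083 0.2638 0.0163] 0.86
scene broken_bar_centre [ 0.4362 -0.064   0.0142] 0.54
```

View pics/j5.png

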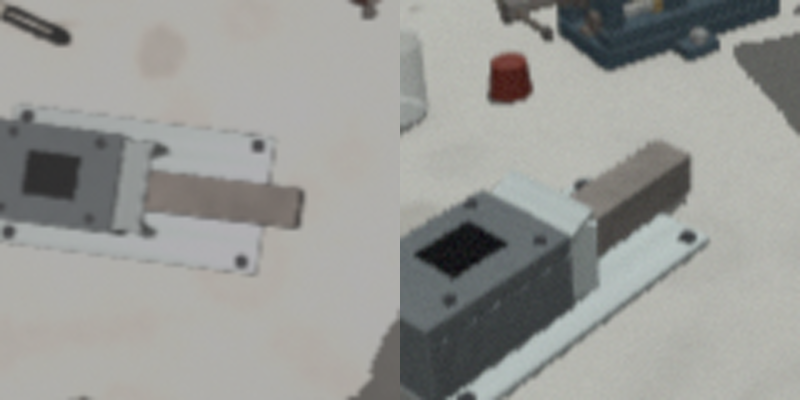

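Final view: the bar lies flat and straight in the slot, with its visible end about 25 mm beyond the plate edge. That means about 100 mm sticks out, within the 90–110 mm expected. The broken piece hasn't moved.

```bash
python3 -c "
from bench import order; print(order.hand_in())"
```

```text
the job is handed in; nothing more can be done
None
```

The long bar is fully home in the test head and released, and the job was handed in with the robot's clock at about 13 s of the 42 s allowed. No verdict was reported.

I gripped the bar 35 mm behind its middle, lined it up with the slot (about 83°), and slid it in until it stopped. I then eased off the push, set it down, opened the fingers and moved the arm clear.

- **Contact:** the bar stopped dead about 60 mm inside the mouth. Pushing further raised the wrist force to about 28 N with almost no advance.
- **Bar position:** both cameras put its centre about 20 mm in front of the mouth, so about 100 mm sticks out, within the expected 90–110 mm. Sideways it is within about 1 mm of the slot's middle line.
- **Height:** the networks read the bar's centre at 22–23 mm, against 20 mm nominal. That is within their error of about 4 mm.
- **Broken piece:** it moved by no more than the measuring error.
- **Network errors:** with the arm in the way, the top camera once reported the broken piece as the slot mouth. I ignored that reading. No other check disagreed.

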